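# Load a gel cassette edge-on into the slot reader

## Task

Take the flat gel cassette from its chill block and set it in the tilted metal rest, foot down on the ledge, and let go of it there. Then take it again by its wide head end, turn it edge-on to the sloping slot of the reader and lower it foot first, without forcing or dropping it, until it sits fully home; then let go. Leave the other things on the bench where they are.

Things in the scene. Friction and masses are not known exactly. Their poses are not given: they have to be found in the camera images.
- cassette_mid (a point): Centre of the gel cassette: flat T-shaped grey plastic plate with a clear window, 110 mm long (x), 64 wide (y), 10 thick (z), 85 to 170 g; the last 12 mm at its head (+x end) are 84 mm wide. Starts lying flat on the chill block, head away from the robot. x: foot to head; z: out of the face that is up at the start (both faces alike).
- cassette_foot (a point): Middle of the cassette's foot edge (55 mm from its centre along -x, half-way through the thickness); same axes as the cassette.
- chill_block: Fixed aluminium block under the cassette at the start, 70 x 44 mm, 30 mm high (narrower than the cassette: its long sides overhang by about 10 mm each). Origin: centre of its underside.
- rest: Fixed metal rest leaning back at 45 degrees. Origin: middle of the inner corner of back plate and ledge, 22 mm above the bench. x: up along the back plate, away from the robot; y: across; z: square out of the plate, up and towards the robot. Back plate: face z = 0, 40 mm wide, 62 mm long, 8 thick (a cassette overhangs it). Ledge: face x = 0, 60 mm wide, 14 mm deep, 8 thick.
- stand: Flat steel foot carrying the rest, 120 x 80 x 8 mm (from 35 mm before to 85 mm behind the rest's corner). Origin: on the bench below the rest's corner.
- slot: Slot in the sloping top of the fixed white reader. Origin: centre of its mouth, 95 mm above the bench. z: out of the slot (up, leaning 20 degrees towards the robot); y: along the slot; x: across it (away from the robot, 20 degrees up). Opening 70 mm (y) by 13 mm (x), 50 mm deep, flat floor, square edges. Top face 130 (y) by 100 mm (x). A cassette that is home stands out 60 mm, head up.
- reader: Fixed reader: grey base 160 x 150 x 40 mm high carrying the tilted white block with the slot. Origin: on the bench below the slot's mouth.
- cassette: The whole cassette, with the axes of its centre; origin 5 mm below that centre along z (middle of the underside at the start).
Mind the look-alikes: they are no part of the job. Of the things that look like the cassette, the larger one is meant. What is shaped like the reader but orange is not meant.

How it is judged:
On the way:
1. the cassette leans in the tilted rest, foot on the ledge, let go by the fingers (distance between cassette_foot and rest below 0.025 m and angle between the x axis of cassette_mid and the x axis of rest, either way round below 0.2 rad and angle between the z axis of cassette_mid and the z axis of rest, either way round below 0.2 rad and contact force between cassette and the fingers below 0.1 N and contact force between cassette and rest above 0.1 N), for 0.2 s.
At the end, for the whole second after the job is handed in: The cassette's foot edge is within 5 mm of the slot's floor (50 mm below the mouth), between its walls, its long axis along the slot to within 0.15 rad, at rest and released (z of cassette_foot in the frame of slot between -0.056 and -0.045 m and x of cassette_foot in the frame of slot between -0.008 and 0.008 m and y of cassette_foot in the frame of slot between -0.01 and 0.01 m and angle between the x axis of cassette_mid and the z axis of slot, either way round below 0.15 rad and linear speed of cassette below 0.02 m/s and contact force between cassette and the fingers below 0.1 N); the robot touches nothing.
It fails at once if the cassette is pressed against the reader with more than 45 N (contact force between cassette and slot above 45 N or contact force between cassette and reader above 45 N).
It fails at once if the cassette is let go at or in the slot while its foot is still more than 20 mm short of the floor (z of cassette_foot in the frame of slot between -0.03 and 0.06 m and x of cassette_foot in the frame of slot between -0.03 and 0.03 m and y of cassette_foot in the frame of slot between -0.03 and 0.03 m and contact force between cassette and the fingers below 0.1 N).
It fails at once if another thing on the bench is moved by more than 40 mm (distance of any of tube_rack, marker, dish, timer, reagent, pipette, well_plate from where it was at the start of the episode above 0.04 m).
It also fails if it takes over 67 s, if anything falls off the work surface, if the arm or the gripper's body presses on something with over 40 N, if the wrist force passes 120 N, or if a joint passes its speed limit or range.

## Robot

A 6-joint arm with a two-finger parallel gripper is mounted at the origin on the work surface. World frame = base frame: x ahead of the robot, y to its left, z up, the work surface at z = 0. Lengths are in m, angles in rad, forces in N, time in s.
With the tool pointing down it reaches from about 0.375 to 0.9 m from the base axis. Payload 3.1 kg.
Tool frame: the origin (TCP) lies between the finger pads; the fingertips stand 19 mm ahead of it and the grasp point (between the pads) is the TCP; z points along the fingers, y is the line along which they close (so a half turn about z gives the same grasp; the last joint's range is limited). The gripper opens to 85 mm and grips with 20 to 120 N. Pads are 22 mm wide; open, the fingers measure 114 mm over their backs; the gripper's body (76 mm by 85 mm) begins 54 mm behind the grasp point. The pads swing forward as they close: fully open they stand 13 mm farther back than shut.
Start: joints at [1.151, 0.527, 1.433, -0, 1.181, -0.178], TCP at [0.15, 0.607, 0.25] pointing down, gripper open.
Joint ranges: [-3.08, 3.08], [-0.75, 2.2], [0.22, 2.44], [-1.43, 4.57], [0, 2.65], [-2.85, 2.85]. Speed limits (rad/s): [2.79, 2.79, 3.14, 3.14, 3.14, 3.14].

## Interface

Orientations are given as a rotation vector (axis times angle).
In Python, from rig import state, snapshot, hand_in gives the robot as it stands. The module is installed in compiled form; this text tells all that it offers.
- The arm moves only by the tool apply_moves, never from a script. Its argument "plan" is a list of rows, each a list of 7 numbers: the shift along the world's x, y, z in mm, then the turn, a rotation vector about the world's x, y, z in rad, then the opening, from -1 (shut) to 1 (fully open). A call has 1 to 20 rows; each row shifts and turns the commanded pose from where the row before left it; what a row does not reach is not made up. A row lasts 1/12 s, in which the tool goes at most 41.7 mm and 7.16 degrees, less where a joint would pass 70% of its speed; a pose out of reach is approached as far as the arm can. A call is refused whole if a number of a shift passes 41.7 or a number of a turn 0.125, either way. A call with a gripper value outside its range is refused whole. The fingers move at their own pace and stop on an object; the grip force is fixed at half the most. Time passes only in rows, so rows that do not move let the fingers close. It gives the time, the measured TCP pose, the force, the opening and the grip force at its end, in the units of the state.
- state(): the state, without advancing time (a new reading comes with each control period).
- snapshot(name): name is "side" or "top"; returns a dict with "img" (400x640x3 uint8, red, green, blue), "camera_matrix" (3x3 intrinsics, pixels), "pose" (4x4, takes a point from camera to world coordinates). Camera axes: x right, y down, z forward; pixel columns grow to the right and rows downward; lengths in m; the calibration is good to about 2 mm. A picture is of the moment at which its call begins. There is no depth.
- hand_in(): hands the job in; it is judged then, once.
The state is a dict: "time": time; "qpos": joint angles; "qd": joint speeds; "tau": joint torques, N m; "tool_pos": TCP position; "ee_rot": TCP orientation; "ft_force": force on the tool from outside, world axes, zero at the start; "ft_torque": the same for the moment, N m; "gripper_width": finger opening in m; "finger_force": force on a finger pad.
Only numpy, scipy, OpenCV 4.12 (cv2) and the standard library are available. Lean on these libraries where they do the work, as an engineer would, in place of code of your own. Each camera call takes 0.05 s, during which the arm holds its last target. There are 200 camera calls.

## Working session

There is one attempt and no reset: what is moved stays moved. The work goes in short steps, Python scripts to look and compute and a tool call to move; the robot and the scene stay as the last step left them, time stands still between calls to the robot, and variables do not carry over. Pictures are saved under pics/ and viewed, at most 10 in all, crops included, and the job is handed in when it is done.

Besides the shell and the picture viewer there is one more tool, called as name(argument=value, ...), one argument or row to a line, values as JSON. apply_moves: Moves the arm, as the interface text tells. Its arguments: {"type":"object","properties":{"plan":{"type":"array"}},"required":["plan"]}

```bash
mkdir -p pics; cat > h.py <<'E'
import numpy as np, cv2
from rig import state, snapshot, hand_in
def snap(n,f=None):
    s=snapshot(n)
    if f: cv2.imwrite('pics/'+f, s['img'][:,:,::-1])
    return s
def ray(s,u,v):
    K=s['camera_matrix'];P=s['pose']
    d=P[:3,:3]@np.linalg.solve(K,[u,v,1.]); return P[:3,3],d
def onz(s,u,v,z):
    o,d=ray(s,u,v); return o+d*(z-o[2])/d[2]
def proj(s,p):
    P=s['pose'];c=P[:3,:3].T@(np.array(p)-P[:3,3]);q=s['camera_matrix']@c;return q[:2]/q[2]
E
python3 - <<'E'
from h import *
import pickle
d={}
for n in('top','side'):
    d[n]=snap(n,n+'0.png'); print(n,d[n]['pose'].round(3).tolist(),d[n]['camera_matrix'].tolist())
pickle.dump(d,open('s0.pkl','wb'))
print(state()['ee_rot'])
E
```

```text
top [[-0.023, -0.995, 0.095, 0.386], [-1.0, 0.022, -0.011, 0.11], [0.009, -0.095, -0.995, 1.455], [0.0, 0.0, 0.0, 1.0]] [[503.3694365278772, 0.0, 317.82876876318164], [0.0, 503.3694365278772, 208.73871739066954], [0.0, 0.0, 1.0]]
side [[-0.988, -0.105, 0.117, 0.335], [-0.155, 0.539, -0.828, 1.244], [0.024, -0.835, -0.549, 0.831], [0.0, 0.0, 0.0, 1.0]] [[498.18576279611136, 0.0, 324.73798810066575], [0.0, 498.18576279611136, 197.47051993744356], [0.0, 0.0, 1.0]]
[-3.78799289e-01 -3.11808303e+00  3.07607554e-03]
```

View pics/top0.png

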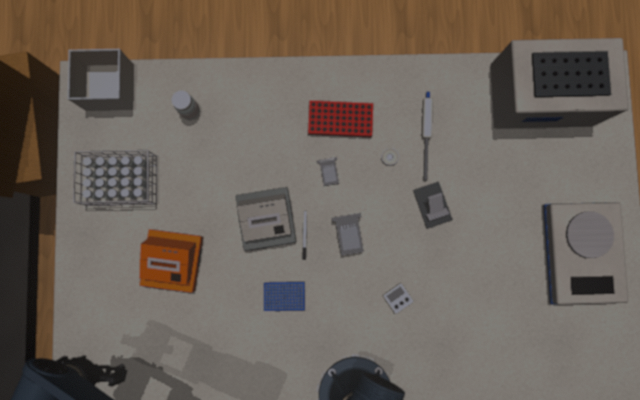

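View pics/side0.png

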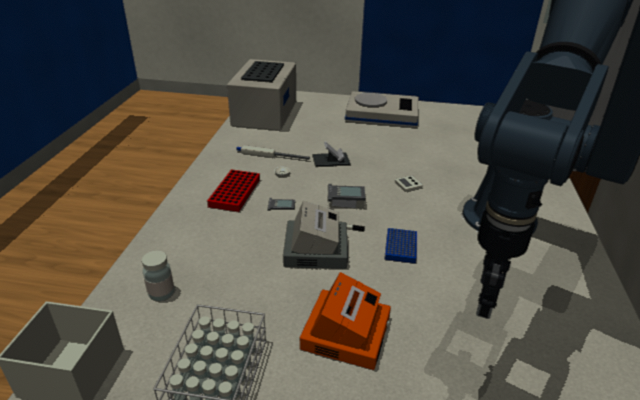

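Top view: the cassette-like things are the larger plate at (347,235) with its head up, and a smaller one at (329,172). The larger is meant. The white reader is at (265,218); the orange one at (170,262) is a decoy. The rest and its stand are at (434,205). In the side view the cassette is at (347,195), the reader at (318,235) and the rest at (332,155).

```bash
python3 - <<'E'
import cv2
i=cv2.imread('pics/top0.png');j=cv2.imread('pics/side0.png')
a=cv2.resize(i[150:260,225:300],None,fx=5,fy=5,interpolation=cv2.INTER_CUBIC)
b=cv2.resize(i[205:265,325:370],None,fx=5,fy=5,interpolation=cv2.INTER_CUBIC)
c=cv2.resize(i[175:235,405:460],None,fx=5,fy=5,interpolation=cv2.INTER_CUBIC)
import numpy as np
o=np.zeros((600,700,3),np.uint8)
o[:550,:375]=a;o[:300,375:600]=b;o[300:600,375:650]=c
cv2.imwrite('pics/c1.png',o)
o=np.zeros((600,800,3),np.uint8)
a=cv2.resize(j[200:270,280:355],None,fx=5,fy=5,interpolation=cv2.INTER_CUBIC) #375x350
b=cv2.resize(j[178:214,320:375],None,fx=5,fy=5,interpolation=cv2.INTER_CUBIC) #275x180
c=cv2.resize(j[138:172,308:356],None,fx=6,fy=6,interpolation=cv2.INTER_CUBIC) #288x204
o[:350,:375]=a;o[:180,400:675]=b;o[200:404,400:688]=c
cv2.imwrite('pics/c2.png',o)
E
```

```text
(no output)
```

View pics/c1.png

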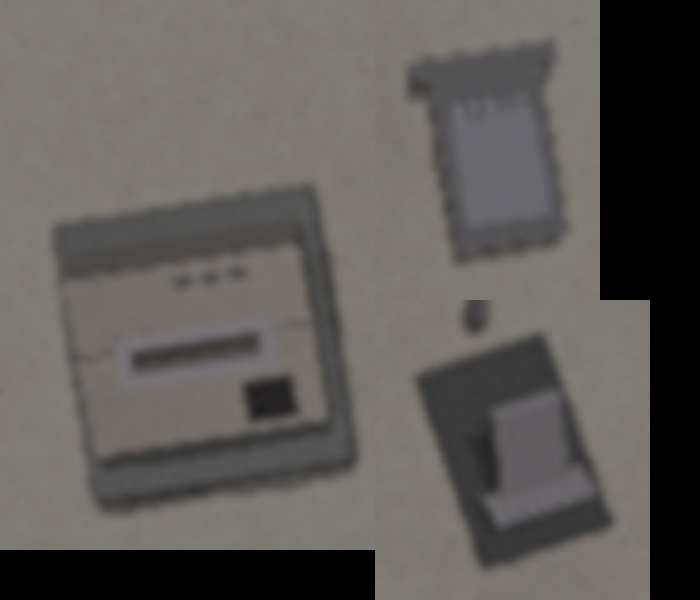

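View pics/c2.png

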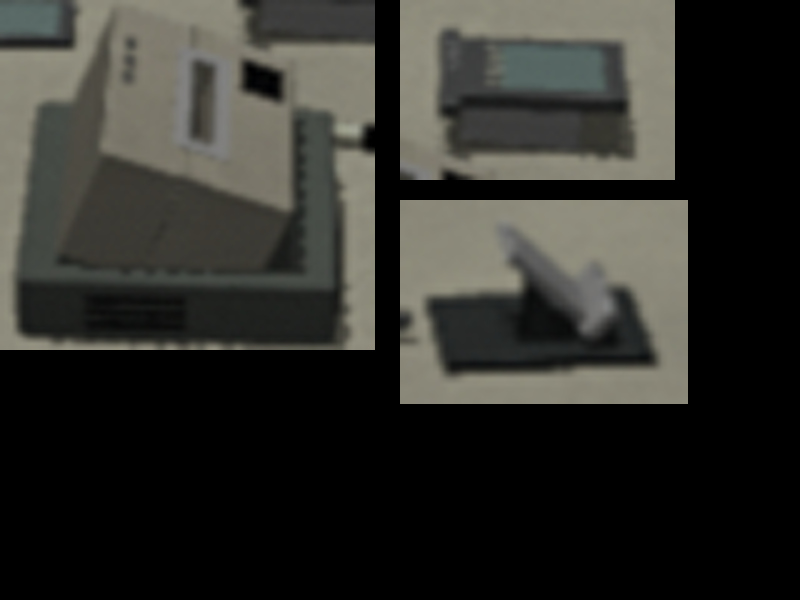

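The larger T plate (crop c1, head at about (345,213), foot at (350,254)) is confirmed as the cassette. The reader's slot centre is at about (264,220) in the top view and (320,220) in the side view. The stand's corners are clear.

```bash
python3 - <<'E'
from h import *
import pickle
d=pickle.load(open('s0.pkl','rb'));T,S=d['top'],d['side']
def P(l,X0,Y0,u0,v0,k=5): return [(u0+(x-X0+.5)/k-.5, v0+(y-Y0+.5)/k-.5) for x,y in l]
def tri(p,q):
    o1,d1=ray(T,*p);o2,d2=ray(S,*q);a=np.linalg.lstsq(np.c_[d1,-d2],o2-o1,rcond=None)[0]
    A,B=o1+a[0]*d1,o2+a[1]*d2;return (A+B)/2,np.linalg.norm(A-B)
np.set_printoptions(precision=4,suppress=True)
def show(n,l,z):
    w=np.array([onz(T,*p,z) for p in l]);print(n,w[:,:2].tolist().__repr__() if 0 else '\n',w[:,:2]);print(' edges',np.linalg.norm(np.diff(np.r_[w,w[:1]],axis=0),axis=1));return w
ct=P([(409,65),(553,41),(566,240),(457,263)],375,0,325,205)
w=show('cas hl hr fr fl',ct,.04)
st=P([(417,377),(543,333),(612,523),(487,568)],375,300,405,175)
w=show('stand',st,.008);c=w.mean(0);ax=(w[0]+w[1]-w[2]-w[3]);ax/=np.linalg.norm(ax);print('yaw',np.arctan2(ax[1],ax[0]),'rest',c-.025*ax)
sl=P([(132,348),(258,332),(261,352),(134,372)],0,0,225,150)
w=show('slot',sl,.095);print(w.mean(0))
bs=P([(55,228),(312,186),(356,465),(100,510)],0,0,225,150)
w=show('base',bs,.04);ax=(w[0]+w[1]-w[2]-w[3]);print('yaw',np.arctan2(ax[1],ax[0]),w.mean(0))
ss=P([(195,57),(216,61),(212,145),(190,138)],0,0,280,200)
print('slot tri',tri(np.mean(sl,0),np.mean(ss,0)))
# cassette side corners: head far..., crop b
cs=P([(443,33),(620,42),(626,100),(445,108)],400,0,320,178)
for p,q in zip([ct[1],ct[2],ct[3],ct[0]],cs): print('cas tri',tri(p,q), onz(S,*q,.04))
E
```

```text
cas hl hr fr fl 
 [[ 0.4946  0.0561]
 [ 0.5063 -0.0256]
 [ 0.3943 -0.0294]
 [ 0.3829  0.0321]]
 edges [0.0825 0.1121 0.0625 0.1143]
stand 
 [[ 0.572  -0.184 ]
 [ 0.5962 -0.2585]
 [ 0.4846 -0.2934]
 [ 0.4602 -0.2199]]
 edges [0.0783 0.1169 0.0774 0.1174]
yaw 0.3065890936741097 rest [ 0.5044 -0.2465  0.008 ]
slot 
 [[0.4909 0.2758]
 [0.498  0.2075]
 [0.4872 0.2061]
 [0.4779 0.2748]]
 edges [0.0686 0.011  0.0694 0.0131]
[0.4885 0.241  0.095 ]
base 
 [[0.5641 0.3252]
 [0.5849 0.1796]
 [0.4265 0.1577]
 [0.4047 0.3013]]
 edges [0.147  0.1599 0.1452 0.1612]
yaw 0.1432861048885337 [0.495 0.241 0.04 ]
slot tri (array([0.4873, 0.2407, 0.0976]), np.float64(0.0018974253442603237))
cas tri (array([ 0.5056, -0.0258,  0.0379]), np.float64(0.0017682142018603827)) [ 0.5043 -0.0224  0.04  ]
cas tri (array([ 0.3961, -0.0291,  0.0424]), np.float64(0.0036812834722026707)) [ 0.3981 -0.0328  0.04  ]
cas tri (array([0.3859, 0.0323, 0.0416]), np.float64(0.005971105921710767)) [0.3889 0.03   0.04  ]
cas tri (array([0.493 , 0.0559, 0.0384]), np.float64(0.003435384708206743)) [0.4909 0.0584 0.04  ]
```

apply_moves(
  plan=[
    [12.3, -25, 0, 0, 0, -0.114, 1],
    [12.3, -25, 0, 0, 0, -0.114, 1],
    [12.3, -25, 0, 0, 0, -0.114, 1],
    [12.3, -25, 0, 0, 0, -0.114, 1],
    [12.3, -25, 0, 0, 0, -0.114, 1],
    [12.3, -25, 0, 0, 0, -0.114, 1],
    [12.3, -25, 0, 0, 0, -0.114, 1],
    [12.3, -25, 0, 0, 0, -0.114, 1],
    [12.3, -25, 0, 0, 0, -0.114, 1],
    [12.3, -25, 0, 0, 0, -0.114, 1],
    [12.3, -25, 0, 0, 0, -0.114, 1],
    [12.3, -25, 0, 0, 0, -0.114, 1],
    [12.3, -25, 0, 0, 0, -0.114, 1],
    [12.3, -25, 0, 0, 0, -0.114, 1],
    [12.3, -25, 0, 0, 0, -0.114, 1],
    [12.3, -25, 0, 0, 0, -0.114, 1],
    [12.3, -25, 0, 0, 0, -0.114, 1],
    [12.3, -25, 0, 0, 0, -0.114, 1],
    [12.3, -25, 0, 0, 0, -0.114, 1],
    [12.3, -25, 0, 0, 0, -0.114, 1],
  ],
)

```text
time: 1.77
tool_pos: [0.3958, 0.1055, 0.2502]
ee_rot: [-2.995, -0.949, 0.001]
ft_force: [0.5, 0.1, -0.6]
gripper_width: 0.0851
finger_force: 0.0
```

apply_moves(
  plan=[
    [12.3, -25, -30, 0, 0, -0.114, 1],
    [12.3, -25, -30, 0, 0, -0.114, 1],
    [12.3, -25, -30, 0, 0, -0.114, 1],
    [12.3, -25, -30, 0, 0, -0.114, 1],
    [0, 0, 0, 0, 0, 0, 1],
    [0, 0, 0, 0, 0, 0, 1],
  ],
)

```text
time: 2.27
tool_pos: [0.4441, 0.0059, 0.1282]
ee_rot: [-3.129, -0.254, 0.009]
ft_force: [-1.1, 0.4, 0.1]
gripper_width: 0.0851
finger_force: 0.0
```

```bash
cat >> h.py <<'E'
from scipy.spatial.transform import Rotation as R
np.set_printoptions(precision=4,suppress=True)
def st():
    s=state();r=R.from_rotvec(s['ee_rot']).as_matrix()
    print('t',round(s['time'],2),'q',s['qpos'],'p',s['tool_pos'],'\ny',r[:,1],'z',r[:,2],'F',s['ft_force'],'w',s['gripper_width'],'ff',s['finger_force']);return s,r
E
python3 -c "
from h import *
st();snap('side','side1.png')"
```

```text
t 2.27 q [-0.2394  0.51    1.986   0.0002  0.6513  1.1695] p [0.4441 0.0059 0.1282] 
y [ 0.1611 -0.9869 -0.0024] z [-0.0056  0.0015 -1.    ] F [-1.0509  0.3668  0.105 ] w 0.08506866920454104 ff 0.0
```

View pics/side1.png

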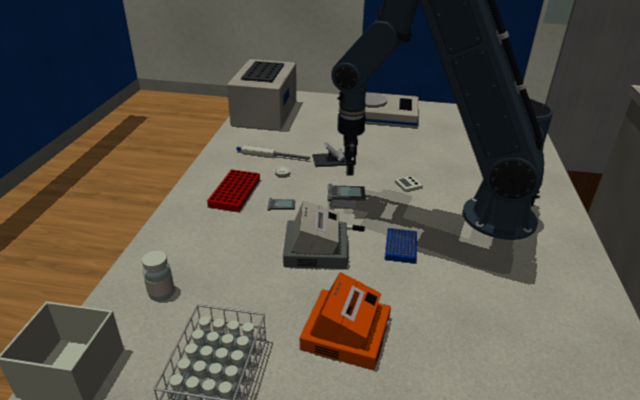

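The gripper hangs over the cassette: fingertips at (350,172) in the side view, cassette at (347,195).

apply_moves(
  plan=[
    [1, 1, -20, 0, 0, 0, 1],
    [0, 1, -20, 0, 0, 0, 1],
    [0, 0, -20, 0, 0, 0, 1],
    [0, 0, -16, 0, 0, 0, 1],
    [0, 0, -10, 0, 0, 0, 1],
    [0, 0, -6, 0, 0, 0, 1],
    [0, 0, 0, 0, 0, 0, 1],
    [0, 0, 0, 0, 0, 0, 0],
    [0, 0, 0, 0, 0, 0, -1],
    [0, 0, 0, 0, 0, 0, -1],
    [0, 0, 0, 0, 0, 0, -1],
    [0, 0, 0, 0, 0, 0, -1],
    [0, 0, 0, 0, 0, 0, -1],
    [0, 0, 0, 0, 0, 0, -1],
  ],
)

```text
time: 3.48
tool_pos: [0.4465, 0.009, 0.04]
ee_rot: [3.131, 0.257, 0.004]
ft_force: [0.7, 1.5, 7.4]
gripper_width: 0.0626
finger_force: 64.5
```

```bash
python3 -c "
from h import *
st()"
```

```text
t 3.48 q [-0.2311  0.7039  2.0284  0.0009  0.4064  1.1751] p [0.4465 0.009  0.04  ] 
y [ 0.163  -0.9866  0.0008] z [ 0.0029 -0.0003 -1.    ] F [0.7139 1.5282 7.4209] w 0.06259678667517257 ff 64.53923463821411
```

apply_moves(
  plan=[
    [0, 0, 15, 0, 0, 0, -1],
    [0, 0, 30, 0, 0, 0, -1],
    [0, 0, 30, 0, 0, 0, -1],
    [0, 0, 30, 0, 0, 0, -1],
    [0, 0, 15, 0, 0, 0, -1],
    [8.5, -24.7, 0, 0, 0, 0.0715, -1],
    [8.5, -24.7, 0, 0, 0, 0.0715, -1],
    [8.5, -24.7, 0, 0.0297, -0.0936, 0, -1],
    [8.5, -24.7, 0, 0.0297, -0.0936, 0, -1],
    [8.5, -24.7, 0, 0.0297, -0.0936, 0, -1],
    [8.5, -24.7, 0, 0.0297, -0.0936, 0, -1],
    [8.5, -24.7, 0, 0.0297, -0.0936, 0, -1],
    [8.5, -24.7, 0, 0.0297, -0.0936, 0, -1],
    [8.5, -24.7, 0, 0.0297, -0.0936, 0, -1],
    [8.5, -24.7, 0, 0.0297, -0.0936, 0, -1],
    [0, 0, 0, 0, 0, 0, -1],
    [0, 0, 0, 0, 0, 0, -1],
  ],
)

```text
time: 4.9
tool_pos: [0.5147, -0.1888, 0.1565]
ee_rot: [-2.86, -0.449, -0.885]
ft_force: [-0.3, 0.5, -1.4]
gripper_width: 0.0625
finger_force: 67.0
```

```bash
python3 -c "
from h import *
s,r=st();t=snap('top','top2.png');u=snap('side','side2.png')
a=cv2.resize(t['img'][150:270,380:490],None,fx=4.5,fy=4.5,interpolation=2)
b=cv2.resize(u['img'][80:190,290:380],None,fx=4.5,fy=4.5,interpolation=2)
print(a.shape,b.shape)
o=np.zeros((540,900,3),np.uint8);o[:540,:495]=a;o[:495,495:]=b
cv2.imwrite('pics/c3.png',cv2.convertScaleAbs(o[:,:,::-1],alpha=1.5))"
```

```text
t 4.9 q [-0.84    0.5496  2.0147  1.0944  0.6346 -0.5098] p [ 0.5147 -0.1888  0.1565] 
y [ 0.3129 -0.9496 -0.021 ] z [ 0.5336  0.194  -0.8232] F [-0.2888  0.5272 -1.426 ] w 0.062478903112881574 ff 66.97171568870544
(540, 495, 3) (495, 405, 3)
```

```bash
cat >> h.py <<'E'
def togo(p,y,z):
    s,r=st();y=np.array(y,float);z=np.array(z,float);z/=np.linalg.norm(z);y-=z*(y@z);y/=np.linalg.norm(y)
    if y@r[:,1]<0:y=-y
    G=np.c_[np.cross(y,z),y,z]
    print('GO mm',(np.array(p)-s['tool_pos'])*1e3,'rot',R.from_matrix(G@r.T).as_rotvec())
E
python3 -c "
from h import *
c,s=np.cos(.307),np.sin(.307);k=.5**.5
togo([.531,-.238,.115],[s,-c,0],[c*k,s*k,-k])"
```

```text
t 5.0 q [-0.8367  0.5484  2.0162  1.0938  0.6349 -0.5098] p [ 0.5147 -0.1863  0.1568] 
y [ 0.3166 -0.9483 -0.0215] z [ 0.5325  0.1964 -0.8233] F [ 0.272   1.1729 -1.3251] w 0.06250509405792182 ff 66.97129011154175
GO mm [ 16.2769 -51.6843 -41.7875] rot [ 0.036  -0.1799 -0.0171]
```

apply_moves(
  plan=[
    [2, -6.5, 0, 0.0045, -0.0225, -0.002, -1],
    [2, -6.5, 0, 0.0045, -0.0225, -0.002, -1],
    [2, -6.5, 0, 0.0045, -0.0225, -0.002, -1],
    [2, -6.5, 0, 0.0045, -0.0225, -0.002, -1],
    [2, -6.5, -10, 0.0045, -0.0225, -0.002, -1],
    [2, -6.5, -10, 0.0045, -0.0225, -0.002, -1],
    [2, -6.5, -10, 0.0045, -0.0225, -0.002, -1],
    [2, -6.5, -10, 0.0045, -0.0225, -0.002, -1],
    [0, 0, 0, 0, 0, 0, -1],
    [0, 0, 0, 0, 0, 0, -1],
  ],
)

```text
time: 5.83
tool_pos: [0.5312, -0.2377, 0.1164]
ee_rot: [-2.764, -0.43, -1.145]
ft_force: [-0.2, -0.2, -0.5]
gripper_width: 0.0623
finger_force: 66.9
```

```bash
python3 -c "
from h import *
c,s=np.cos(.307),np.sin(.307);k=.5**.5
togo([.531,-.238,.115],[s,-c,0],[c*k,s*k,-k])
t=snap('top','top2.png');u=snap('side','side2.png')
a=cv2.resize(t['img'][150:270,380:490],None,fx=3.6,fy=4.5,interpolation=2)
b=cv2.resize(u['img'][80:190,290:380],None,fx=4.4,fy=4.5,interpolation=2)
o=np.zeros((540,800,3),np.uint8);o[:540,:396]=a;o[:495,400:796]=b
cv2.imwrite('pics/c3.png',cv2.convertScaleAbs(o[:,:,::-1],alpha=1.5))"
```

```text
t 5.83 q [-0.9593  0.7179  2.0062  1.4311  0.7502 -0.9651] p [ 0.5312 -0.2377  0.1164] 
y [ 0.3041 -0.9526 -0.0012] z [ 0.6733  0.2158 -0.7072] F [-0.2068 -0.2097 -0.5199] w 0.06227189078291897 ff 66.91517472267151
GO mm [-0.2338 -0.3114 -1.3793] rot [-0.0011 -0.0005 -0.002 ]
```

View pics/c3.png

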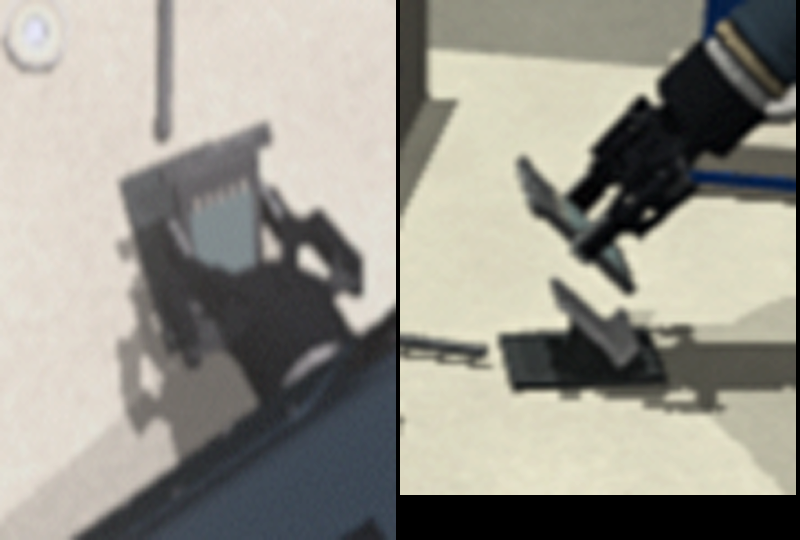

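The cassette is held square above the rest: its foot at (630,285) in the side crop and the ledge at (625,320). Going in.

apply_moves(
  plan=[
    [3.6, 1.1, -3.8, 0, 0, 0, -1],
    [3.6, 1.1, -3.8, 0, 0, 0, -1],
    [3.6, 1.1, -3.8, 0, 0, 0, -1],
    [3.6, 1.1, -3.8, 0, 0, 0, -1],
    [3.6, 1.1, -3.8, 0, 0, 0, -1],
    [3.6, 1.1, -3.8, 0, 0, 0, -1],
    [-3.2, -1, -3.3, 0, 0, 0, -1],
    [-3.2, -1, -3.3, 0, 0, 0, -1],
    [-3.2, -1, -3.3, 0, 0, 0, -1],
    [-3.2, -1, -3.3, 0, 0, 0, -1],
    [-3.2, -1, -3.3, 0, 0, 0, -1],
    [0, 0, 0, 0, 0, 0, -1],
    [0, 0, 0, 0, 0, 0, -1],
  ],
)

```text
time: 7.02
tool_pos: [0.5364, -0.2378, 0.0768]
ee_rot: [-2.766, -0.426, -1.147]
ft_force: [-0.2, 0.3, -1.5]
gripper_width: 0.0622
finger_force: 67.0
```

apply_moves(
  plan=[
    [-1, -0.3, -1, 0, 0, 0, -1],
    [-1, -0.3, -1, 0, 0, 0, -1],
    [0, 0, 0, 0, 0, 0, -1],
  ],
)

```text
time: 7.27
tool_pos: [0.5347, -0.2382, 0.0751]
ee_rot: [-2.766, -0.428, -1.147]
ft_force: [-0.1, -0.2, -1.2]
gripper_width: 0.0623
finger_force: 67.0
```

```bash
python3 -c "
from h import *
c,s=np.cos(.307),np.sin(.307);k=.5**.5
togo([.5347,-.237,.068],[s,-c,0],[c*k,s*k,-k])
u=snap('side','side3.png')
b=cv2.resize(u['img'][80:190,290:380],None,fx=5,fy=5,interpolation=2)
cv2.imwrite('pics/c4.png',cv2.convertScaleAbs(b[:,:,::-1],alpha=1.5))"
```

```text
t 7.27 q [-0.9534  0.8117  2.0046  1.5398  0.7396 -1.1029] p [ 0.5347 -0.2382  0.0751] 
y [ 0.3023 -0.9532  0.0004] z [ 0.6745  0.2136 -0.7067] F [-0.076  -0.1748 -1.2232] w 0.06233374932395494 ff 66.96752429008484
GO mm [ 0.0498  1.1805 -7.0503] rot [ 0.0002  0.0007 -0.0001]
```

View pics/c4.png

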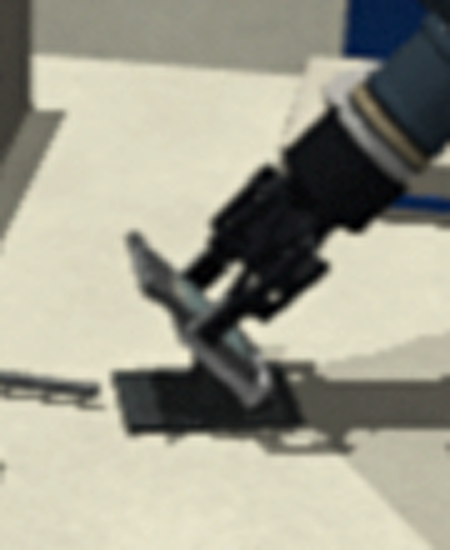

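The cassette sits just above the rest plate, its foot near (260,390). I'll feel for the ledge.

apply_moves(
  plan=[
    [-0.7, -0.2, -0.7, 0, 0, 0, -1],
    [-0.7, -0.2, -0.7, 0, 0, 0, -1],
    [-0.7, -0.2, -0.7, 0, 0, 0, -1],
    [-0.7, -0.2, -0.7, 0, 0, 0, -1],
    [0, 0, 0, 0, 0, 0, -1],
  ],
)

```text
time: 7.73
tool_pos: [0.5318, -0.2389, 0.0721]
ee_rot: [-2.766, -0.428, -1.147]
ft_force: [0.2, -0.0, -0.7]
gripper_width: 0.0624
finger_force: 67.0
```

apply_moves(
  plan=[
    [0.7, 0.2, -0.7, 0, 0, 0, -1],
    [0.7, 0.2, -0.7, 0, 0, 0, -1],
    [0.7, 0.2, -0.7, 0, 0, 0, -1],
    [0, 0, 0, 0, 0, 0, -1],
  ],
)

```text
time: 8.07
tool_pos: [0.5342, -0.2382, 0.0701]
ee_rot: [-2.766, -0.429, -1.147]
ft_force: [0.3, -0.2, -0.8]
gripper_width: 0.0622
finger_force: 67.0
```

Both directions are still free; 1 mm steps.

apply_moves(
  plan=[
    [0.7, 0.2, -0.7, 0, 0, 0, -1],
    [0.7, 0.2, -0.7, 0, 0, 0, -1],
    [0, 0, 0, 0, 0, 0, -1],
  ],
)

```text
time: 8.32
tool_pos: [0.5355, -0.2379, 0.0687]
ee_rot: [-2.766, -0.428, -1.147]
ft_force: [0.3, -0.6, -1.2]
gripper_width: 0.0628
finger_force: 67.0
```

apply_moves(
  plan=[
    [-0.7, -0.2, -0.7, 0, 0, 0, -1],
    [-0.7, -0.2, -0.7, 0, 0, 0, -1],
    [0, 0, 0, 0, 0, 0, -1],
  ],
)

```text
time: 8.57
tool_pos: [0.5345, -0.2382, 0.0679]
ee_rot: [-2.764, -0.429, -1.15]
ft_force: [2.4, 0.5, 1.7]
gripper_width: 0.0628
finger_force: 67.0
```

Ledge contact, with the force along the rest's +x. Now the plate.

apply_moves(
  plan=[
    [0.7, 0.2, -0.7, 0, 0, 0, -1],
    [0.7, 0.2, -0.7, 0, 0, 0, -1],
    [0, 0, 0, 0, 0, 0, -1],
  ],
)

```text
time: 8.82
tool_pos: [0.5348, -0.2381, 0.0677]
ee_rot: [-2.766, -0.427, -1.15]
ft_force: [-10.0, -2.4, 14.1]
gripper_width: 0.0626
finger_force: 68.9
```

apply_moves(
  plan=[
    [0.7, 0.2, -0.7, 0, 0, 0, -1],
    [0.7, 0.2, -0.7, 0, 0, 0, -1],
    [0, 0, 0, 0, 0, 0, -1],
  ],
)

```text
time: 9.07
tool_pos: [0.5348, -0.238, 0.0676]
ee_rot: [-2.767, -0.426, -1.15]
ft_force: [-23.8, -5.6, 27.4]
gripper_width: 0.0624
finger_force: 71.0
```

Plate contact. Ease off and open.

apply_moves(
  plan=[
    [-1.0, -0.3, 1.0, 0, 0, 0, -1],
    [-1.0, -0.3, 1.0, 0, 0, 0, -1],
    [0, 0, 0, 0, 0, 0, 0.5],
    [0, 0, 0, 0, 0, 0, 1],
    [0, 0, 0, 0, 0, 0, 1],
    [0, 0, 0, 0, 0, 0, 1],
    [0, 0, 0, 0, 0, 0, 1],
    [0, 0, 0, 0, 0, 0, 1],
  ],
)

```text
time: 9.73
tool_pos: [0.5349, -0.2381, 0.0662]
ee_rot: [-2.766, -0.428, -1.146]
ft_force: [-0.3, 0.0, 0.5]
gripper_width: 0.0854
finger_force: 0.0
```

```bash
python3 -c "
from h import *
st()
u=snap('side','side4.png');t=snap('top','top4.png')
o=np.zeros((550,800,3),np.uint8)
o[:550,:400]=cv2.resize(u['img'][80:190,290:370],(400,550),interpolation=2)
o[:550,405:800]=cv2.resize(t['img'][160:270,391:470],(395,550),interpolation=2)
cv2.imwrite('pics/c5.png',cv2.convertScaleAbs(o[:,:,::-1],alpha=1.5))"
```

```text
t 9.73 q [-0.9528  0.8315  2.0037  1.5604  0.7389 -1.1302] p [ 0.5349 -0.2381  0.0662] 
y [ 0.3024 -0.9532  0.    ] z [ 0.6742  0.2139 -0.7069] F [-0.3264  0.0183  0.495 ] w 0.08536548579562143 ff 0.0
```

View pics/c5.png

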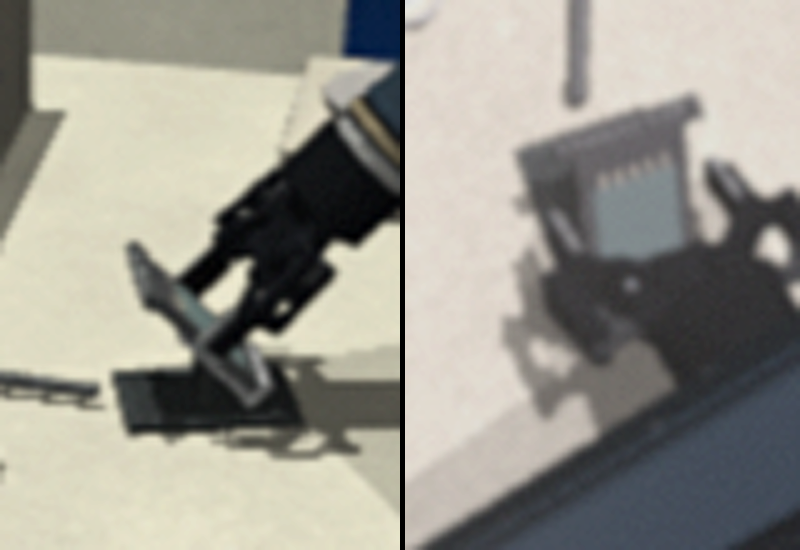

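The cassette leans in the rest, its foot on the ledge at (260,395), with the fingers open on both sides. Retreat.

apply_moves(
  plan=[
    [-6, -1.9, 6.2, 0, 0, 0, 1],
    [-12, -3.8, 12.6, 0, 0, 0, 1],
    [-20, -6.4, 21, 0, 0, 0, 1],
    [-21, -6.7, 22, 0, 0, 0, 1],
    [-22, -7, 23, 0, 0, 0, 1],
    [0, 0, 0, -0.0169, 0.0534, 0, 1],
    [0, 0, 0, -0.0169, 0.0534, 0, 1],
    [0, 0, 0, -0.0169, 0.0534, 0, 1],
    [0, 0, 5, -0.0169, 0.0534, 0, 1],
    [0, 0, 10, -0.0169, 0.0534, 0, 1],
    [0, 0, 15, -0.0169, 0.0534, 0, 1],
    [0, 0, 15, -0.0169, 0.0534, 0, 1],
    [0, 0, 15, -0.0169, 0.0534, 0, 1],
    [0, 0, 10, -0.0169, 0.0534, 0, 1],
    [0, 0, 10, -0.0169, 0.0534, 0, 1],
    [0, 0, 5, -0.0169, 0.0534, 0, 1],
    [0, 0, 0, -0.0169, 0.0534, 0, 1],
    [0, 0, 0, -0.0169, 0.0534, 0, 1],
    [0, 0, 0, -0.0169, 0.0534, 0, 1],
    [0, 0, 0, 0, 0, 0, 1],
  ],
)

```text
time: 11.5
tool_pos: [0.4545, -0.2637, 0.2368]
ee_rot: [3.103, 0.483, 0.002]
ft_force: [0.8, 0.0, -0.4]
gripper_width: 0.0855
finger_force: 0.0
```

```bash
python3 -c "
from h import *
c,s=np.cos(.307),np.sin(.307)
togo([.626,-.208,.25],[s,-c,0],[0,0,-1])"
```

```text
t 11.5 q [-0.7388  0.4114  1.697   0.0006  1.0318  0.523 ] p [ 0.4545 -0.2637  0.2368] 
y [ 0.3038 -0.9527  0.0009] z [ 0.0013 -0.0006 -1.    ] F [ 0.7588  0.0113 -0.4336] w 0.08551936842687988 ff 0.0
GO mm [171.5012  55.6564  13.1699] rot [ 0.0006  0.0013 -0.0017]
```

apply_moves(
  plan=[
    [12.25, 4, 1, 0, 0, 0.1122, 1],
    [12.25, 4, 1, 0, 0, 0.1122, 1],
    [12.25, 4, 1, 0, 0, 0.1122, 1],
    [12.25, 4, 1, 0, 0, 0.1122, 1],
    [12.25, 4, 1, 0, 0, 0.1122, 1],
    [12.25, 4, 1, 0, 0, 0.1122, 1],
    [12.25, 4, 1, 0, 0, 0.1122, 1],
    [12.25, 4, 1, 0, 0, 0.1122, 1],
    [12.25, 4, 1, 0, 0, 0.1122, 1],
    [12.25, 4, 1, 0, 0, 0.1122, 1],
    [12.25, 4, 1, 0, 0, 0.1122, 1],
    [12.25, 4, 1, 0, 0, 0.1122, 1],
    [12.25, 4, 1, 0, 0, 0.1122, 1],
    [12.25, 4, 0, 0, 0, 0.1122, 1],
    [0, 0, 0, 0, 0, 0, 1],
  ],
)

```text
time: 12.75
tool_pos: [0.6263, -0.2077, 0.2492]
ee_rot: [-1.852, -2.537, -0.004]
ft_force: [-0.7, -0.2, 0.1]
gripper_width: 0.0855
finger_force: 0.0
```

apply_moves(
  plan=[
    [0, 0, 0, -0.0237, 0.0749, 0, 1],
    [0, 0, 0, -0.0237, 0.0749, 0, 1],
    [0, 0, 0, -0.0237, 0.0749, 0, 1],
    [0, 0, 0, -0.0237, 0.0749, 0, 1],
    [0, 0, 0, -0.0237, 0.0749, 0, 1],
    [0, 0, 0, -0.0237, 0.0749, 0, 1],
    [0, 0, 0, -0.0237, 0.0749, 0, 1],
    [0, 0, 0, -0.0237, 0.0749, 0, 1],
    [0, 0, 0, -0.0237, 0.0749, 0, 1],
    [0, 0, 0, -0.0237, 0.0749, 0, 1],
    [0, 0, 0, 0, 0, 0, 1],
  ],
)

```text
time: 13.67
tool_pos: [0.6246, -0.2075, 0.2458]
ee_rot: [-1.5, -2.048, 0.851]
ft_force: [-0.1, 1.1, -0.1]
gripper_width: 0.0854
finger_force: 0.0
```

```bash
python3 -c "
from h import *
c,s=np.cos(.307),np.sin(.307);k=.5**.5
togo([.626,-.208,.156],[-c*k,-s*k,k],[-c*k,-s*k,-k])"
```

```text
t 13.67 q [-0.3162  0.9039  0.887  -0.4679  1.9966 -0.6745] p [ 0.6246 -0.2075  0.2458] 
y [ 0.6696  0.2143 -0.7111] z [-0.6795 -0.2098 -0.703 ] F [-0.0603  1.1363 -0.1015] w 0.08543363997601106 ff 0.0
GO mm [  1.4364  -0.474  -89.7903] rot [-0.0032 -0.007   0.0024]
```

apply_moves(
  plan=[
    [0, 0, -20, 0, 0, 0, 1],
    [0, 0, -30, 0, 0, 0, 1],
    [0, 0, -25, 0, 0, 0, 1],
    [1, 0, -15, -0.003, -0.007, 0.002, 1],
    [0, 0, 0, 0, 0, 0, 1],
    [-6.7, -2.1, -7, 0, 0, 0, 1],
    [-9, -2.9, -9.5, 0, 0, 0, 1],
    [-9, -2.9, -9.5, 0, 0, 0, 1],
    [-9, -2.9, -9.5, 0, 0, 0, 1],
    [0, 0, 0, 0, 0, 0, 1],
  ],
)

```text
time: 14.5
tool_pos: [0.5903, -0.2195, 0.1242]
ee_rot: [-1.51, -2.056, 0.849]
ft_force: [0.2, 0.7, 0.1]
gripper_width: 0.0855
finger_force: 0.0
```

```bash
python3 -c "
from h import *
c,s=np.cos(.307),np.sin(.307);k=.5**.5
togo([.565,-.2283,.0927],[-c*k,-s*k,k],[-c*k,-s*k,-k])
u=snap('side','side5.png');t=snap('top','top5.png')
o=np.zeros((550,800,3),np.uint8)
o[:550,:400]=cv2.resize(u['img'][80:190,280:360],(400,550),interpolation=2)
o[:550,405:800]=cv2.resize(t['img'][130:240,391:470],(395,550),interpolation=2)
cv2.imwrite('pics/c6.png',cv2.convertScaleAbs(o[:,:,::-1],alpha=1.5))"
```

```text
t 14.5 q [-0.3441  0.9809  1.063  -0.4484  1.747  -0.5773] p [ 0.5903 -0.2195  0.1242] 
y [ 0.6775  0.212  -0.7043] z [-0.6714 -0.2128 -0.7099] F [0.2072 0.7271 0.1253] w 0.08552777900509828 ff 0.0
GO mm [-25.2743  -8.7784 -31.456 ] rot [0.0006 0.0043 0.0019]
```

View pics/c6.png

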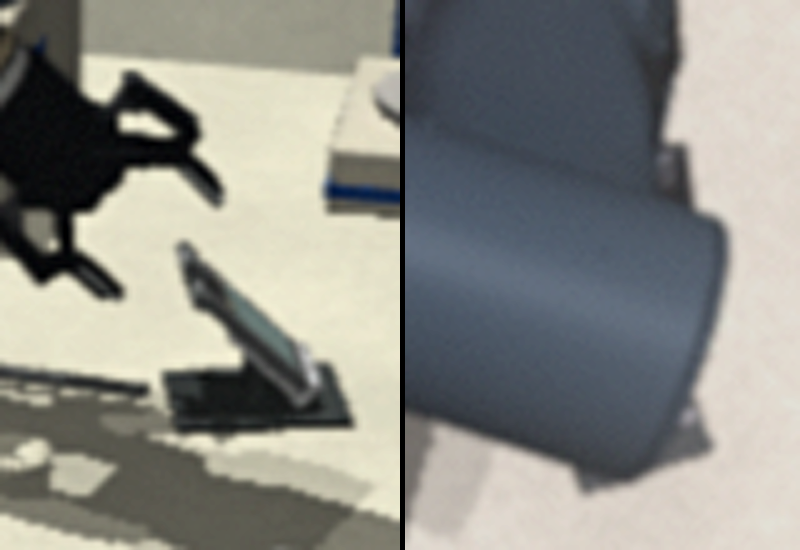

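The open fingers, at (215,195) and (115,290), straddle the line of the head at (185,250). The cassette is well seated in the rest. Advance and close.

apply_moves(
  plan=[
    [-6.3, -2.2, -7.9, 0, 0, 0, 1],
    [-6.3, -2.2, -7.9, 0, 0.004, 0.002, 1],
    [-6.3, -2.2, -7.9, 0, 0, 0, 1],
    [-6.3, -2.2, -7.8, 0, 0, 0, 1],
    [0, 0, 0, 0, 0, 0, 1],
    [0, 0, 0, 0, 0, 0, 0.4],
    [0, 0, 0, 0, 0, 0, 0],
    [0, 0, 0, 0, 0, 0, -0.4],
    [0, 0, 0, 0, 0, 0, -0.5],
    [0, 0, 0, 0, 0, 0, -0.6],
    [0, 0, 0, 0, 0, 0, -0.7],
    [0, 0, 0, 0, 0, 0, -1],
    [0, 0, 0, 0, 0, 0, -1],
    [0, 0, 0, 0, 0, 0, -1],
    [0, 0, 0, 0, 0, 0, -1],
  ],
)

```text
time: 15.85
tool_pos: [0.5669, -0.2277, 0.0937]
ee_rot: [-1.504, -2.057, 0.855]
ft_force: [-2.2, 0.2, 4.8]
gripper_width: 0.0094
finger_force: 58.9
```

```bash
python3 -c "
from h import *
st()"
```

```text
t 15.85 q [-0.3628  0.9946  1.1361 -0.4599  1.6641 -0.5568] p [ 0.5669 -0.2277  0.0937] 
y [ 0.6735  0.2134 -0.7078] z [-0.6737 -0.2169 -0.7065] F [-2.1577  0.1727  4.8418] w 0.009383384898147051 ff 58.89340817928314
```

The pads read 9.4 mm against the 10 mm plate, so it is held. The foot is about 97 mm ahead of the TCP. Lift straight up, then transit.

apply_moves(
  plan=[
    [0, 0, 5, 0, 0, 0, -1],
    [0, 0, 10, 0, 0, 0, -1],
    [0, 0, 15, 0, 0, 0, -1],
    [0, 0, 25, 0, 0, 0, -1],
    [0, 0, 30, 0, 0, 0, -1],
    [0, 0, 30, 0, 0, 0, -1],
    [0, 0, 25, 0, 0, 0, -1],
    [0, 0, 20, 0, 0, 0, -1],
    [0, 0, 0, 0, 0, 0, -1],
  ],
)

```text
time: 16.6
tool_pos: [0.5695, -0.2282, 0.2586]
ee_rot: [-1.514, -2.066, 0.852]
ft_force: [0.9, 0.5, -0.6]
gripper_width: 0.0093
finger_force: 58.5
```

apply_moves(
  plan=[
    [-6.5, 25.7, 3, 0.0138, -0.0614, -0.0093, -1],
    [-6.5, 25.7, 3, 0.0138, -0.0614, -0.0093, -1],
    [-6.5, 25.7, 3, 0.0138, -0.0614, -0.0093, -1],
    [-6.5, 25.7, 3, 0.0138, -0.0614, -0.0093, -1],
    [-6.5, 25.7, 3, 0.0138, -0.0614, -0.0093, -1],
    [-6.5, 25.7, 3, 0.0138, -0.0614, -0.0093, -1],
    [-6.5, 25.7, 3, 0.0138, -0.0614, -0.0093, -1],
    [-6.5, 25.7, 3, 0.0138, -0.0614, -0.0093, -1],
    [-6.5, 25.7, 3, 0.0138, -0.0614, -0.0093, -1],
    [-6.5, 25.7, 3, 0.0138, -0.0614, -0.0093, -1],
    [-6.5, 25.7, 3, 0.0138, -0.0614, -0.0093, -1],
    [-6.5, 25.7, 3, 0.0138, -0.0614, -0.0093, -1],
    [-6.5, 25.7, 3, 0.0138, -0.0614, -0.0093, -1],
    [-6.5, 25.7, 3, 0.0138, -0.0614, -0.0093, -1],
    [-6.5, 25.7, 3, 0.0138, -0.0614, -0.0093, -1],
    [-6.5, 25.7, 3, 0.0138, -0.0614, -0.0093, -1],
    [-6.5, 25.7, 3, 0.0138, -0.0614, -0.0093, -1],
    [-6.5, 25.7, 3, 0.0138, -0.0614, -0.0093, -1],
    [0, 0, 0, 0, 0, 0, -1],
  ],
)

```text
time: 18.18
tool_pos: [0.446, 0.2379, 0.3055]
ee_rot: [1.912, 2.171, 0.384]
ft_force: [-1.1, 0.1, -2.5]
gripper_width: 0.0093
finger_force: 58.6
```

```bash
python3 - <<'E'
from h import *
import pickle
T=pickle.load(open('s0.pkl','rb'))['top'];S=pickle.load(open('s0.pkl','rb'))['side']
def blob(s,box,lab):
    x0,y0,x1,y1=box;g=cv2.cvtColor(s['img'],cv2.COLOR_RGB2GRAY)[y0:y1,x0:x1]
    g=cv2.resize(g,None,fx=8,fy=8,interpolation=cv2.INTER_CUBIC)
    th,m=cv2.threshold(g,0,255,cv2.THRESH_BINARY_INV+cv2.THRESH_OTSU)
    cs=cv2.findContours(m,0,2)[0];c=max(cs,key=cv2.contourArea)
    b=cv2.boxPoints(cv2.minAreaRect(c));b=np.c_[x0+(b[:,0]+.5)/8-.5,y0+(b[:,1]+.5)/8-.5]
    M=cv2.moments(c);ctr=(x0+(M['m10']/M['m00']+.5)/8-.5,y0+(M['m01']/M['m00']+.5)/8-.5)
    print(lab,th,'px ctr',ctr,'box',b.round(2).tolist());return ctr,b
def pts(b,s,z):
    w=np.array([onz(s,*p,z) for p in b]);print(w[:,:2].tolist(),np.linalg.norm(np.diff(np.r_[w,w[:1]],axis=0),axis=1));return w
a,b=blob(T,(249,213,281,228),'T');pts(b,T,.095);print(onz(T,*a,.095))
a2,b2=blob(S,(314,207,326,233),'S');print(onz(S,*a2,.095))
o1,d1=ray(T,*a);o2,d2=ray(S,*a2);k=np.linalg.lstsq(np.c_[d1,-d2],o2-o1,rcond=None)[0];print('tri',o1+k[0]*d1,o2+k[1]*d2)
# long-axis yaw in side view: mid-points of the short ends
c,s=np.cos(.14),np.sin(.14)
togo([.4506,.2357,.25],[.94*c,.94*s,.342],[.342*c,.342*s,-.94])
E
```

```text
T 90.0 px ctr (263.5741713873981, 219.97581867421982) box [[250.49000549316406, 219.77999877929688], [276.04998779296875, 215.6999969482422], [276.760009765625, 220.1199951171875], [251.1999969482422, 224.1999969482422]]
[[0.4893538497667752, 0.2771438852238667], [0.4988765767954785, 0.2079135098362151], [0.48682958663420695, 0.20618848597532466], [0.4773295093632906, 0.2753642218839264]] [0.0699 0.0122 0.0698 0.0122]
[0.488  0.2418 0.095 ]
S 96.0 px ctr (319.9720736941656, 219.86889367816093) box [[317.1499938964844, 228.02999877929688], [317.8399963378906, 211.3800048828125], [322.70001220703125, 211.5800018310547], [322.010009765625, 228.24000549316406]]
[0.4875 0.2382 0.095 ]
tri [0.4878 0.2416 0.0975] [0.487  0.2415 0.0974]
t 18.18 q [ 0.2979  0.1902  1.8699 -0.0773  0.7416  0.2193] p [0.446  0.2379 0.3055] 
y [0.9336 0.1179 0.3384] z [ 0.335   0.0483 -0.941 ] F [-1.0985  0.1177 -2.4915] w 0.009312837175920343 ff 58.615161180496216
GO mm [  4.6483  -2.1974 -55.4953] rot [-0.0051 -0.0044  0.0124]
```

The slot measures 69.9 x 12.2 mm on the z=95 mm plane, as it must (13·cos20=12.2). Its centre is (0.488, 0.2415) and its yaw 0.137. Go to 15 mm above the mouth.

apply_moves(
  plan=[
    [2, -0.8, -15, -0.005, -0.004, 0.01, -1],
    [2, -0.8, -20, 0, 0, 0, -1],
    [0, 0, -20, 0, 0, 0, -1],
    [0, 0, -20, 0, 0, 0, -1],
    [0, 0, -15, 0, 0, 0, -1],
    [0, 0, -10, 0, 0, 0, -1],
    [0, 0, -5, 0, 0, 0, -1],
    [0, 0, 0, 0, 0, 0, -1],
    [0, 0, 0, 0, 0, 0, -1],
  ],
)

```text
time: 18.93
tool_pos: [0.4547, 0.2332, 0.2013]
ee_rot: [1.9, 2.171, 0.383]
ft_force: [0.6, 0.1, -1.1]
gripper_width: 0.0093
finger_force: 58.7
```

```bash
python3 - <<'E'
from h import *
c,s=np.cos(.138),np.sin(.138)
z=np.array([-.342*c,-.342*s,.94]);m=np.array([.488,.2415,.095])
togo(m+.112*z,[.94*c,.94*s,.342],-z)
S=snap('side','side6.png');T=snap('top','top6.png')
# predicted pixels: slot corners, cassette foot corners (as commanded)
st_=state();r=R.from_rotvec(st_['ee_rot']).as_matrix();f=st_['tool_pos']+.097*r[:,2]
for d in(-.032,.032):
  for e in(-.005,.005): print('foot corner side px',proj(S,f+d*r[:,0]+e*r[:,1]),'top',proj(T,f+d*r[:,0]+e*r[:,1]))
o=np.zeros((560,800,3),np.uint8)
o[:,:490]=cv2.resize(S['img'][175:245,285:346],(490,560),interpolation=2)
o[:,495:800]=cv2.resize(T['img'][150:262,234:295],(305,560),interpolation=2)
cv2.imwrite('pics/c7.png',cv2.convertScaleAbs(o[:,:,::-1],alpha=1.5))
E
```

```text
t 18.93 q [ 0.2845  0.3738  1.9915 -0.1272  0.4331  0.2577] p [0.4547 0.2332 0.2013] 
y [0.931  0.1249 0.343 ] z [ 0.3402  0.044  -0.9393] F [ 0.5882  0.1495 -1.1411] w 0.009284800626437604 ff 58.745795488357544
GO mm [-4.6018  3.0202 -1.0192] rot [0.0013 0.0014 0.0052]
foot corner side px [322.0031 207.9059] top [276.616 219.342]
foot corner side px [318.3567 206.6735] top [276.0017 215.7854]
foot corner side px [321.2921 222.7216] top [252.9324 223.0389]
foot corner side px [317.4846 221.4575] top [252.2721 219.4856]
```

View pics/c7.png

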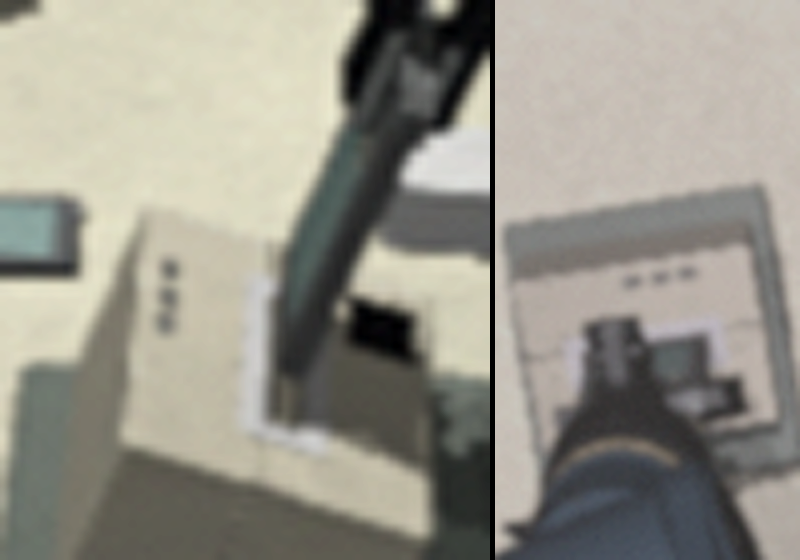

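The side crop shows the foot at about (292,375) standing over the slot, whose near end is at (290,420). It sits a few mm forward because the arm had not settled. Correct, settle and check by pixel profiles.

apply_moves(
  plan=[
    [-2.3, 1.5, 0, 0, 0, 0.005, -1],
    [-2.3, 1.5, 0, 0, 0, 0, -1],
    [0, 0, 0, 0, 0, 0, -1],
    [0, 0, 0, 0, 0, 0, -1],
    [0, 0, 0, 0, 0, 0, -1],
  ],
)

```text
time: 19.45
tool_pos: [0.4499, 0.2367, 0.2017]
ee_rot: [1.894, 2.177, 0.385]
ft_force: [-0.3, -0.4, -1.1]
gripper_width: 0.0092
finger_force: 58.7
```

```bash
cat > chk.py <<'E'
from h import *
import sys
h=float(sys.argv[1])
c,s=np.cos(.138),np.sin(.138)
z=np.array([-.342*c,-.342*s,.94]);x=np.array([.94*c,.94*s,.342]);y=np.cross(z,x);m=np.array([.488,.2415,.095])
togo(m+(.097+h)*z,x,-z)
S_=state();r=R.from_rotvec(S_['ee_rot']).as_matrix();f=S_['tool_pos']+.097*r[:,2]-m
print('foot in slot mm',f@x*1e3,f@y*1e3,f@z*1e3)
if len(sys.argv)>2:
    S=snap('side','s_%s.png'%sys.argv[1]);g=cv2.cvtColor(S['img'],cv2.COLOR_RGB2GRAY)
    F=f+m
    for d in(-.032,.032):
      for e in(-.005,.005): print('foot px',proj(S,F+d*r[:,0]+e*r[:,1]))
    for e in(-.0065,.0065): print('slot px',proj(S,m+.035*y+e*x),proj(S,m-.035*y+e*x))
    for v in range(204,232,2): print(v,g[v,308:334])
E
python3 chk.py .015 1
```

```text
t 19.45 q [ 0.2946  0.3703  1.9977 -0.1316  0.4297  0.266 ] p [0.4499 0.2367 0.2017] 
y [0.9299 0.1301 0.3441] z [ 0.3409  0.0463 -0.9389] F [-0.2763 -0.4106 -1.1367] w 0.009176655122275704 ff 58.74686658382416
GO mm [ 0.2033 -0.4212 -1.3788] rot [ 0.0009  0.0025 -0.0005]
foot in slot mm 0.5612603426775106 0.34819579836486436 16.381275088653947
foot px [323.7928 209.001 ]
foot px [320.1384 207.7819]
foot px [323.3033 223.9092]
foot px [319.4873 222.6595]
slot px [321.6404 229.7778] [322.261  213.3714]
slot px [316.6951 228.1786] [317.543  211.8143]
204 [128 129 129 129 128 130 134 135 139 141 138 139 141 141 123  82  59  58
  62  59  50  39  30  27  30  41]
206 [130 131 129 130 128 128 128 128 130 129 111 118 128 119  82  59  58  60
  58  49  38  29  28  33  64 100]
208 [127 127 128 129 129 129 129 130 130 127 113 119 121  87  51  52  60  60
  51  38  31  26  30  69 121 142]
210 [130 130 128 126 127 128 128 128 132 132 132 132 129  88  49  52  59  52
  40  31  27  33  66 114 135 136]
212 [127 129 128 127 128 128 128 129 132 129 103  81  79  58  49  56  54  42
  32  29  27  28  51  88
[... 308 characters left out ...]

  37  45  42  29  23  17   7   5]
220 [125 124 124 124 125 122 118 128 134 129  91  63  62  49  34  29  30  37
  47  52  54  54  55  53  51  49]
222 [123 123 123 124 123 123 126 132 133 119  81  56  61  52  35  30  33  46
  53  53  51  52  53  54  53  53]
224 [125 124 123 123 123 123 125 131 133 114  74  55  71  77  67  56  54  54
  53  52  52  53  53  53  53  54]
226 [124 125 125 124 123 123 127 132 132 113  73  57  70  71  58  52  54  53
  51  51  52  51  52  52  52  53]
228 [123 124 125 124 123 122 126 129 129 125 116 111 102  87  75  62  58  55
  50  50  50  50  50  51  51  49]
230 [123 123 124 124 123 123 123 124 119 111 118 117 119 125 130 130 126 109
  89  80  71  64  59  62  58  55]
```

Predicted and observed foot agree to within about 1 mm of the slot line. Lower slowly along the slot axis, watching force.

apply_moves(
  plan=[
    [1, 0.1, -2.8, 0, 0, 0, -1],
    [1, 0.1, -2.8, 0, 0.0025, 0, -1],
    [1, 0.1, -2.8, 0, 0, 0, -1],
    [1, 0.1, -2.8, 0, 0, 0, -1],
    [0.34, 0.05, -0.94, 0, 0, 0, -1],
    [0.34, 0.05, -0.94, 0, 0, 0, -1],
    [0.34, 0.05, -0.94, 0, 0, 0, -1],
    [0, 0, 0, 0, 0, 0, -1],
    [0, 0, 0, 0, 0, 0, -1],
  ],
)

```text
time: 20.25
tool_pos: [0.4549, 0.237, 0.1874]
ee_rot: [1.896, 2.178, 0.382]
ft_force: [-0.3, -0.7, -1.5]
gripper_width: 0.0089
finger_force: 58.7
```

apply_moves(
  plan=[
    [0.34, 0.05, -0.94, 0, 0, 0, -1],
    [0.34, 0.05, -0.94, 0, 0, 0, -1],
    [0, 0, 0, 0, 0, 0, -1],
  ],
)

```text
time: 20.5
tool_pos: [0.4556, 0.2371, 0.1854]
ee_rot: [1.896, 2.178, 0.382]
ft_force: [-0.5, -0.0, -0.6]
gripper_width: 0.009
finger_force: 58.7
```

```bash
python3 chk.py 0
```

```text
t 20.5 q [ 0.2913  0.4084  2.     -0.139   0.3924  0.2723] p [0.4556 0.2371 0.1854] 
y [0.931  0.1298 0.3412] z [ 0.3381  0.0461 -0.94  ] F [-0.5272 -0.038  -0.5861] w 0.00897534833246375 ff 58.747385144233704
GO mm [-0.4183 -0.2002  0.7705] rot [ 0.0011 -0.0006 -0.0001]
foot in slot mm 0.07693720626646985 0.05692129194258837 -0.8479966397311444
```

apply_moves(
  plan=[
    [0.34, 0.05, -0.94, 0, 0, 0, -1],
    [0.34, 0.05, -0.94, 0, 0, 0, -1],
    [0, 0, 0, 0, 0, 0, -1],
  ],
)

```text
time: 20.75
tool_pos: [0.4562, 0.2372, 0.1835]
ee_rot: [1.896, 2.178, 0.382]
ft_force: [-0.0, -0.3, -2.1]
gripper_width: 0.0088
finger_force: 58.7
```

apply_moves(
  plan=[
    [0.34, 0.05, -0.94, 0, 0, 0, -1],
    [0.34, 0.05, -0.94, 0, 0, 0, -1],
    [0, 0, 0, 0, 0, 0, -1],
  ],
)

```text
time: 21.0
tool_pos: [0.4569, 0.2373, 0.1815]
ee_rot: [1.896, 2.178, 0.382]
ft_force: [0.6, -0.3, -1.6]
gripper_width: 0.0091
finger_force: 58.7
```

apply_moves(
  plan=[
    [0.34, 0.05, -0.94, 0, 0, 0, -1],
    [0.34, 0.05, -0.94, 0, 0, 0, -1],
    [0, 0, 0, 0, 0, 0, -1],
  ],
)

```text
time: 21.25
tool_pos: [0.4576, 0.2374, 0.1797]
ee_rot: [1.896, 2.178, 0.382]
ft_force: [-0.3, 0.2, -1.5]
gripper_width: 0.0092
finger_force: 58.7
```

The foot is about 7 mm below the mouth plane with no force, so it has entered. Continue in batches.

apply_moves(
  plan=[
    [0.5, 0.07, -1.4, 0, 0, 0, -1],
    [0.5, 0.07, -1.4, 0, 0, 0, -1],
    [0.5, 0.07, -1.4, 0, 0, 0, -1],
    [0.5, 0.07, -1.4, 0, 0, 0, -1],
    [0, 0, 0, 0, 0, 0, -1],
  ],
)

```text
time: 21.67
tool_pos: [0.4596, 0.2377, 0.1739]
ee_rot: [1.896, 2.178, 0.382]
ft_force: [0.3, -0.5, -1.7]
gripper_width: 0.0089
finger_force: 58.7
```

apply_moves(
  plan=[
    [0.5, 0.07, -1.4, 0, 0, 0, -1],
    [0.5, 0.07, -1.4, 0, 0, 0, -1],
    [0.5, 0.07, -1.4, 0, 0, 0, -1],
    [0.5, 0.07, -1.4, 0, 0, 0, -1],
    [0, 0, 0, 0, 0, 0, -1],
  ],
)

```text
time: 22.08
tool_pos: [0.4616, 0.238, 0.1683]
ee_rot: [1.896, 2.178, 0.382]
ft_force: [0.3, 0.4, -0.7]
gripper_width: 0.0094
finger_force: 58.7
```

apply_moves(
  plan=[
    [0.5, 0.07, -1.4, 0, 0, 0, -1],
    [0.5, 0.07, -1.4, 0, 0, 0, -1],
    [0.5, 0.07, -1.4, 0, 0, 0, -1],
    [0.5, 0.07, -1.4, 0, 0, 0, -1],
    [0, 0, 0, 0, 0, 0, -1],
  ],
)

```text
time: 22.5
tool_pos: [0.4636, 0.2382, 0.1628]
ee_rot: [1.896, 2.178, 0.382]
ft_force: [0.5, -1.1, -1.5]
gripper_width: 0.0091
finger_force: 58.7
```

```bash
python3 chk.py -.05
```

```text
t 22.5 q [ 0.2884  0.462   2.0023 -0.1578  0.3372  0.2901] p [0.4636 0.2382 0.1628] 
y [0.9311 0.1298 0.3409] z [ 0.3378  0.046  -0.9401] F [ 0.5321 -1.1437 -1.5417] w 0.009124559438409454 ff 58.74752640724182
GO mm [  8.4845   1.0391 -23.5777] rot [ 0.0012 -0.001  -0.0001]
foot in slot mm -0.07782642552313186 0.04673466995755811 -24.91471627162566
```

apply_moves(
  plan=[
    [0.5, 0.07, -1.4, 0, 0, 0, -1],
    [0.5, 0.07, -1.4, 0, 0, 0, -1],
    [0.5, 0.07, -1.4, 0, 0, 0, -1],
    [0.5, 0.07, -1.4, 0, 0, 0, -1],
    [0.5, 0.07, -1.4, 0, 0, 0, -1],
    [0.5, 0.07, -1.4, 0, 0, 0, -1],
    [0, 0, 0, 0, 0, 0, -1],
  ],
)

```text
time: 23.08
tool_pos: [0.4666, 0.2387, 0.1543]
ee_rot: [1.896, 2.178, 0.382]
ft_force: [0.1, 0.4, -1.1]
gripper_width: 0.009
finger_force: 58.7
```

apply_moves(
  plan=[
    [0.5, 0.07, -1.4, 0, 0, 0, -1],
    [0.5, 0.07, -1.4, 0, 0, 0, -1],
    [0.5, 0.07, -1.4, 0, 0, 0, -1],
    [0.5, 0.07, -1.4, 0, 0, 0, -1],
    [0.5, 0.07, -1.4, 0, 0, 0, -1],
    [0.5, 0.07, -1.4, 0, 0, 0, -1],
    [0, 0, 0, 0, 0, 0, -1],
  ],
)

```text
time: 23.67
tool_pos: [0.4696, 0.2391, 0.1459]
ee_rot: [1.896, 2.178, 0.382]
ft_force: [-0.1, -0.2, -0.6]
gripper_width: 0.0091
finger_force: 58.7
```

apply_moves(
  plan=[
    [0.34, 0.05, -0.94, 0, 0, 0, -1],
    [0.34, 0.05, -0.94, 0, 0, 0, -1],
    [0.34, 0.05, -0.94, 0, 0, 0, -1],
    [0, 0, 0, 0, 0, 0, -1],
  ],
)

```text
time: 24.0
tool_pos: [0.4706, 0.2393, 0.1433]
ee_rot: [1.896, 2.178, 0.382]
ft_force: [0.6, -0.8, -0.4]
gripper_width: 0.0091
finger_force: 58.7
```

```bash
python3 chk.py -.05
```

```text
t 24.0 q [ 0.286   0.5084  2.0017 -0.179   0.2915  0.3103] p [0.4706 0.2393 0.1433] 
y [0.931  0.1298 0.341 ] z [ 0.3379  0.046  -0.94  ] F [ 0.5958 -0.814  -0.3719] w 0.009062439379533839 ff 58.74756217002869
GO mm [ 1.4673  0.0339 -4.0961] rot [ 0.0011 -0.0008 -0.0002]
foot in slot mm -0.05782117740867074 0.08086724153941993 -45.651804069856496
```

Last millimetres, feeling for the floor.

apply_moves(
  plan=[
    [0.34, 0.05, -0.94, 0, 0, 0, -1],
    [0.34, 0.05, -0.94, 0, 0, 0, -1],
    [0, 0, 0, 0, 0, 0, -1],
  ],
)

```text
time: 24.25
tool_pos: [0.4713, 0.2394, 0.1414]
ee_rot: [1.896, 2.178, 0.382]
ft_force: [0.6, 0.2, -2.3]
gripper_width: 0.0091
finger_force: 58.7
```

apply_moves(
  plan=[
    [0.34, 0.05, -0.94, 0, 0, 0, -1],
    [0, 0, 0, 0, 0, 0, -1],
  ],
)

```text
time: 24.42
tool_pos: [0.4716, 0.2394, 0.1405]
ee_rot: [1.896, 2.178, 0.382]
ft_force: [0.0, 0.5, -1.4]
gripper_width: 0.0096
finger_force: 58.7
```

apply_moves(
  plan=[
    [0.34, 0.05, -0.94, 0, 0, 0, -1],
    [0, 0, 0, 0, 0, 0, -1],
  ],
)

```text
time: 24.58
tool_pos: [0.472, 0.2395, 0.1396]
ee_rot: [1.896, 2.178, 0.382]
ft_force: [-0.5, -0.8, -1.1]
gripper_width: 0.009
finger_force: 58.7
```

apply_moves(
  plan=[
    [0.34, 0.05, -0.94, 0, 0, 0, -1],
    [0, 0, 0, 0, 0, 0, -1],
    [0, 0, 0, 0, 0, 0, -1],
  ],
)

```text
time: 24.83
tool_pos: [0.4721, 0.2396, 0.1393]
ee_rot: [1.895, 2.178, 0.383]
ft_force: [-3.6, 0.2, 5.1]
gripper_width: 0.0089
finger_force: 59.7
```

apply_moves(
  plan=[
    [0.34, 0.05, -0.94, 0, 0, 0, -1],
    [0, 0, 0, 0, 0, 0, -1],
    [0, 0, 0, 0, 0, 0, -1],
  ],
)

```text
time: 25.08
tool_pos: [0.472, 0.2397, 0.1391]
ee_rot: [1.895, 2.178, 0.384]
ft_force: [-6.4, -0.1, 14.0]
gripper_width: 0.0092
finger_force: 61.3
```

The floor is reached at about 50 mm depth. Ease off, open and withdraw along the slot axis.

apply_moves(
  plan=[
    [-0.4, -0.05, 1.2, 0, 0, 0, -1],
    [0, 0, 0, 0, 0, 0, -0.7],
    [0, 0, 0, 0, 0, 0, -0.4],
    [0, 0, 0, 0, 0, 0, 0],
    [0, 0, 0, 0, 0, 0, 0],
    [0, 0, 0, 0, 0, 0, 0],
    [-2, -0.3, 5.6, 0, 0, 0, 0],
    [-4, -0.6, 11, 0, 0, 0, 0],
    [-6, -0.9, 17, 0, 0, 0, 0],
    [-8, -1.2, 22, 0, 0, 0, 0],
    [-8, -1.2, 22, 0, 0, 0, 0],
    [-8, -1.2, 22, 0, 0, 0, 0],
    [-8, -1.2, 22, 0, 0, 0, 0],
    [0, 0, 0, 0, 0, 0, 0],
    [0, 0, 0, 0, 0, 0, 0],
    [0, 0, 0, 0, 0, 0, 0],
  ],
)

```text
time: 26.42
tool_pos: [0.428, 0.2328, 0.2603]
ee_rot: [1.896, 2.178, 0.382]
ft_force: [-0.1, 0.1, -0.8]
gripper_width: 0.0426
finger_force: 0.0
```

```bash
python3 - <<'E'
from h import *
import pickle
st();S=snap('side','end_s.png');D=pickle.load(open('s0.pkl','rb'))['side']
c,s=np.cos(.138),np.sin(.138)
z=np.array([-.342*c,-.342*s,.94]);x=np.array([.94*c,.94*s,.342]);y=np.cross(z,x);m=np.array([.488,.2415,.095])
print('expected head corners px',[proj(S,m+.06*z+a*y+b*x).round(1).tolist() for a in(-.042,.042) for b in(-.005,.005)])
d=cv2.absdiff(S['img'],D['img']).max(2)[170:235,300:360]
mm=(d>25).astype('u1');n,_,q,ct=cv2.connectedComponentsWithStats(mm)
for k in q[1:]:
    if k[4]>30: print('changed blob x,y,w,h,area',k+[300,170,0,0,0])
E
```

```text
t 26.42 q [ 0.3012  0.2357  1.9718 -0.1008  0.5931  0.2368] p [0.428  0.2328 0.2603] 
y [0.9311 0.1299 0.3408] z [ 0.3377  0.046  -0.9401] F [-0.0715  0.0806 -0.7812] w 0.04257037823302884 ff 0.0
expected head corners px [[330.4, 193.5], [326.7, 192.3], [330.1, 212.7], [326.2, 211.4]]
changed blob x,y,w,h,area [327 183  33  27 484]
changed blob x,y,w,h,area [320 200  34  35 409]
```

```bash
python3 -c "
from h import *
print(hand_in())"
```

```text
the job is handed in; nothing more can be done
None
```

The job is handed in. The cassette leaned in the rest and was let go there, then went into the white reader's slot until it met the floor at about 50 mm and was released; the hand-in returned no verdict, and I had used up my picture views, so the final seating was not viewed.

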